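Fetch the deep socket from the sliding-door parts case

TASK

The deep socket for the wheel nuts (the tall, slim one) is shut in one half of the parts case. Slide the clear door above it fully open, past the other door, then take the socket out and set it down standing upright in the round steel dish, without dropping it. Leave the other door as it is and the short socket in its place, and let go when done; the opened door may stay open.

Things in the scene. Friction and masses are not known exactly. Their poses are not given: they have to be found in the camera images.
- case: Fixed grey steel case, 206 (x) x 372 (y) x 107 mm high. Origin: centre of its underside; at yaw 0 +y is the robot's left. A divider at y = 0 makes two open-topped compartments, left (+y) and right (-y), each 190 x 178 mm inside, floor 6 mm up. Two level clear doors, one over each, run in tracks one above the other. A fully open door uncovers case |y| 60 to 180 mm. Each has one upright grip bar.
- left_door (a joint): Slide of the clear door over the left (+y) compartment, lower track, top face 96 mm above the bench. Metres: 0 shut, 0.12 fully open (stop). Opening moves it to the case's -y, beneath the right door. Starts up to 20 mm ajar. Friction 1.5 N, drag 6 N s/m; stays where left.
- right_door (a joint): Slide of the clear door over the right (-y) compartment, upper track, top face 105 mm above the bench. Metres: 0 shut, 0.12 fully open (stop). Opening moves it to the case's +y, above the left door. Starts up to 20 mm ajar. Friction 1.5 N, drag 6 N s/m; stays where left.
- left_door_grip (a point): Centre of the left door's grip: upright aluminium bar on the door, 60 mm along the case's x, 14 mm along its y, 35 mm high. This point is about 114 mm above the bench, the bar's top 131 mm. With the door shut it is at y = +165 mm in the case. Axes as the case's.
- right_door_grip (a point): Centre of the right door's grip: an equal bar (60 x 14 x 35 mm); this point is 123 mm above the bench, the bar's top 140 mm. With the door shut it is at y = -165 mm in the case. Its axes are the case's.
- deep_socket_center (a point): Centre (half-way up) of the deep socket: plain steel cylinder 36 mm in diameter, 80 mm tall, about 0.28 kg, z along its length, standing on the floor of one compartment (either), near the compartment's outer part (case |y| 110 to 130 mm). Seen through the clear door.
- short_socket_center (a point): Centre (half-way up) of the short socket: steel cylinder 50 mm in diameter, 42 mm tall, standing in the other compartment (case |y| 110 to 130 mm).
- dish: Round steel parts dish, held to the bench by its magnet (fixed): 148 mm across the rim, 22 mm high, inner floor flat, about 124 mm across and 5 mm above the bench. Origin: centre of its underside, z up.
Not all that is in view belongs to the job. What is shaped like the dish but pink is not meant. What is shaped like the part that bears short_socket_center but orange is not meant.

How it is judged (in metres and radians):
On the way, in this order (a step that is already met when the one before it is completed fails the run):
1. the door above the deep socket is slid open (at least 105 mm of its 120 mm) while the socket is still in its compartment (((y of short_socket_center in the frame of case below 0 m and value of joint left_door above 0.105 m) or (not (y of short_socket_center in the frame of case below 0 m) and value of joint right_door above 0.105 m)) and height (world z) of deep_socket_center below 0.06 m), for 0.1 s.
2. the deep socket is lifted clear out of the case (height (world z) of deep_socket_center above 0.11 m), for 0.05 s.
At the end, for the whole second after the job is handed in: The deep socket stands upright (within 10 degrees) and at rest on the floor of the dish, within 50 mm of its centre; the short socket is within 40 mm of where it began, and the door above it is no more than 40 mm open. The opened door may stay where it is (horizontal distance between deep_socket_center and dish below 0.05 m and z of deep_socket_center in the frame of dish below 0.055 m and angle between deep_socket_center's own z axis and vertical below 0.17 rad and linear speed of deep_socket below 0.03 m/s and distance of short_socket_center from where it was at the start of the episode below 0.04 m and ((y of short_socket_center in the frame of case below 0 m and value of joint right_door below 0.04 m) or (not (y of short_socket_center in the frame of case below 0 m) and value of joint left_door below 0.04 m))); the robot touches nothing.
It fails at once if the door above the short socket is opened more than 60 mm ((y of short_socket_center in the frame of case below 0 m and value of joint right_door above 0.06 m) or (not (y of short_socket_center in the frame of case below 0 m) and value of joint left_door above 0.06 m)).
It fails at once if the deep socket is dropped into the dish (moving faster than 0.6 m/s within 20 mm of its floor) (horizontal distance between deep_socket_center and dish below 0.07 m and z of deep_socket_center in the frame of dish below 0.065 m and linear speed of deep_socket above 0.6 m/s).
It also fails if it takes over 58 s, if anything falls off the work surface, if the arm or the gripper's body presses on something with over 40 N, if the wrist force passes 120 N, or if a joint passes its speed limit or range.

ROBOT

A 6-joint arm with a two-finger parallel gripper is mounted at the origin on the work surface. World frame = base frame: x ahead of the robot, y to its left, z up, the work surface at z = 0. Lengths are in mm, angles in rad, forces in N, time in s.
With the tool pointing down it reaches from about 275 to 750 mm from the base axis. Payload 10.2 kg.
Tool frame: the origin (TCP) lies midway between the tips of the shut fingers; the grasp point (between the pads) lies 19 mm behind it; z points along the fingers, y is the direction in which the jaws open and shut (so a half turn about z gives the same grasp; the last joint's range is limited). The gripper opens to 85 mm and grips with 20 to 120 N. Pads are 22 mm wide; open, the fingers measure 114 mm over their backs; the gripper's body (76 mm by 85 mm) begins 54 mm behind the grasp point. The pads swing forward as they close: fully open they stand 13 mm farther back than shut.
Start: joints at [1.032, 0.313, 1.498, -0, 1.331, -0.223], TCP at [163.066, 499.04, 231.294] pointing down, gripper open.
Joint ranges: [-2.94, 2.94], [-0.97, 2.17], [0.19, 2.56], [-1.23, 4.37], [0.02, 3.11], [-2.88, 2.88]. Speed limits (rad/s): [2.39, 2.39, 3.01, 3.14, 3.14, 3.14].

INTERFACE

Orientations are given as a unit quaternion [w, x, y, z].
In Python, from rig import sense, capture, finish_job, search_frame, trace gives the robot as it stands.
- The arm moves only by the tool arm_command, never from a script. Its argument "steps" is one flat list of numbers, 5 for each row, row after row: the shift along the world's x, y, z in units of 50 mm (1.0 is 50 mm), then the turn about the world's z in units of 5 degrees (1.0 is 5 degrees), then the opening in per cent of the stroke, from 0 (shut) to 100 (fully open). In form: [dx, dy, dz, twist, fingers, dx, dy, dz, twist, fingers, ...]. A call has 1 to 5 rows; each row shifts and turns the commanded pose from where the row before left it; what a row does not reach is not made up. A row lasts 1/8 s, in which the tool goes at most 62.5 mm and 10.7 degrees, less where a joint would pass 70% of its speed; a pose out of reach is approached as far as the arm can. A call is refused whole if a number of a shift passes 1 or a number of a turn 1, either way. A call with a gripper value outside its range is refused whole. The fingers move at their own pace and stop on an object; "grip_force" is the grip in N (left out, the last holds). Time passes only in rows, so rows that do not move let the fingers close. It gives the time, the measured TCP pose, the force and the opening at its end, in the units of the state.
- sense(): the state, without advancing time (a new reading comes with each control period).
- capture(name): name is "scene" or "top"; returns a dict with "frame" (384x512x3 uint8, blue, green, red), "fov_y" (degrees; the focal length in pixels is half the picture's height over the tangent of half this angle, whatever the lens; pixels are square), "cx", "cy" (the principal point, pixels), "k1" (the pictures are not rectified: a ray, as slopes to the right and down, at radius r is drawn at 1 + k1 r^2 times it, then the intrinsics apply), "extrinsics" (4x4, takes a point from world to camera coordinates). Camera axes: x right, y down, z forward; pixel columns grow to the right and rows downward; lengths in mm; the calibration is good to about 2 mm. A picture is of the moment at which its call begins. There is no depth.
- finish_job(): hands the job in, once; it reports no verdict.
Trained networks look in a picture, given as the dict that the camera call returned (one of the last four; its "shot" number tells which), for a name from the list of things; names that differ only in an ending like _2 or _b are one class to them, and where a whole thing is asked for, a point or a joint stands for the part that bears it (a point fixed in the world has none). Each returns a list of dicts, best first, with "score" (0 to 1); they miss things now and then, are a little off and sometimes report something else, mostly with a low value. They report only what shows in the picture. A call takes as long as a camera call. They do not tell look-alikes from the thing itself.
- search_frame(picture, target): "point" ([x, y, z] in mm, in world coordinates, good to about 4 mm: the middle of the surface that is visible of it).
- trace(picture, target): "mask" (384x512 bool, what is visible of it).
The state is a dict: "time_s": time; "joints": joint angles; "dq": joint speeds; "tau": joint torques, N m; "eef_pos": TCP position; "ee_rot": TCP orientation; "force": force on the tool from outside, world axes, zero at the start; "wrist_torque": the same for the moment, N m; "grip_width": opening from 0.0 (shut) to 1.0 (fully open).
Only numpy, scipy, OpenCV 4.12 (cv2) and the standard library are available. Lean on these libraries where they do the work, as an engineer would, in place of code of your own. Each camera call takes 0.05 s, during which the arm holds its last target. There are 200 camera calls.

## Working session

There is one attempt and no reset: what is moved stays moved. The work goes in short steps, Python scripts to look and compute and a tool call to move; the robot and the scene stay as the last step left them, time stands still between calls to the robot, and variables do not carry over. Pictures are saved under pics/ and viewed, on a budget of 10 in all, crops included, one or two more only if the job needs it, and the job is handed in when it is done.

Besides the shell and the picture viewer there is one more tool, called after "Call:" by a JSON object that holds its "method" and its "body", one argument or row to a line. arm_command: Moves the arm, as the interface text tells. Its arguments: {"type":"object","properties":{"steps":{"type":"array"},"grip_force":{"type":"number"}},"required":["steps"]}

```bash
mkdir -p pics
cat > h.py <<'E'
import numpy as np,cv2
from rig import *
def K(c):
    f=192/np.tan(np.radians(c["fov_y"])/2); return f,c["cx"],c["cy"],c["k1"],np.array(c["extrinsics"])
def proj(c,P):
    f,cx,cy,k,E=K(c); p=E[:3,:3]@np.array(P,float)+E[:3,3]; s=p[:2]/p[2]; s=s*(1+k*(s@s)); return np.array([cx+f*s[0],cy+f*s[1]])
def ray(c,u,v,z):
    f,cx,cy,k,E=K(c); d=np.array([(u-cx)/f,(v-cy)/f]); s=d.copy()
    for _ in range(20): s=d/(1+k*(s@s))
    R=E[:3,:3]; o=-R.T@E[:3,3]; w=R.T@np.array([s[0],s[1],1]); return o+w*(z-o[2])/w[2]
E
python3 - <<'E'
from h import *
s=sense(); print(s)
for n in("scene","top"):
    c=capture(n); cv2.imwrite(f"pics/{n}0.png",c["frame"]); print(n,c["fov_y"],c["k1"],np.array(c["extrinsics"]).round(3).tolist())
    for t in("case","left_door_grip","right_door_grip","deep_socket_center","short_socket_center","dish"):
        for r in search_frame(c,t)[:3]: print(t,round(r["score"],2),np.round(r["point"],1),proj(c,r["point"]).round())
E
```

```text
{'time_s': 0.0, 'joints': array([ 1.03161479e+00,  3.13421646e-01,  1.49843509e+00, -3.17759064e-05,
        1.33097991e+00, -2.23421547e-01]), 'dq': array([-0.00057402,  0.00159705, -0.00078086,  0.00064225, -0.00053825,
       -0.00014569]), 'tau': array([ 2.97016859e-04, -4.12268937e+01, -2.59743226e+01, -1.73308385e-04,
        3.99286626e-03, -3.21708023e-05]), 'eef_pos': array([162.92934382, 498.81121307, 230.75032828]), 'ee_rot': array([-2.17140473e-04,  1.57221158e-01,  9.87563223e-01, -5.83068453e-04]), 'force': array([ 0.38585045, -0.47965998,  0.30178097]), 'wrist_torque': array([ 0.01311137,  0.00860929, -0.00606428]), 'grip_width': 1.004744031514707}
scene 50.25088256173338 -0.08948271236223108 [[0.913, 0.408, -0.013, -551.222], [0.337, -0.772, -0.54, -181.498], [-0.23, 0.488, -0.842, 1168.342], [0.0, 0.0, 0.0, 1.0]]
case 0.75 [548.1  28.1 102.9] [237. 163.]
left_door_grip 0.77 [534.5 180.7  96. ] [258. 120.]
right_door_grip 0.9 [531.7   1.9 108.8] [226. 168.]
short_socket_center 0.78 [ 479.5 -173.3   41.3] [174. 234.]
dish 0.96 [ 734.7 -234.3    9.5] [266. 307.]
dish 0.95 [ 544.  -330.6    5.6] [167. 312.]
top 45.18272290478655 -0.14732211370388232 [[-0.009, -1.0, -0.026, 6.756], [-0.995, 0.012, -0.097, 616.77], [0.097, 0.025, -0.995, 1036.618], [0.0, 0.0, 0.0, 1.0]]
case 0.64 [531.5  69.8 105.6] [229. 221.]
left_door_grip 0.59 [528.9 173.9  95.8] [181. 222.]
right_door_grip 0.56 [528.6  14.  104.7] [255. 222.]
short_socket_center 0.65 [ 478.3 -161.5   42.1] [334. 244.]
dish 0.92 [ 738.8 -240.2    7.9] [362. 133.]
```

```bash
python3 -c "
import cv2
a=cv2.imread('pics/top0.png');cv2.imwrite('pics/t.png',cv2.resize(a[90:300,90:400],None,fx=2.5,fy=2.5,interpolation=2))
a=cv2.imread('pics/scene0.png');cv2.imwrite('pics/s.png',cv2.resize(a[40:340,100:400],None,fx=2,fy=2,interpolation=2))"
```

```text
(no output)
```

View pics/t.png

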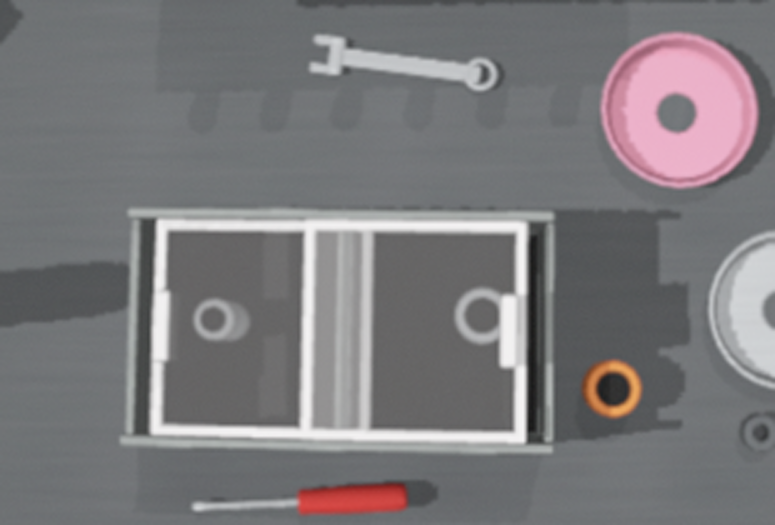

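View pics/s.png

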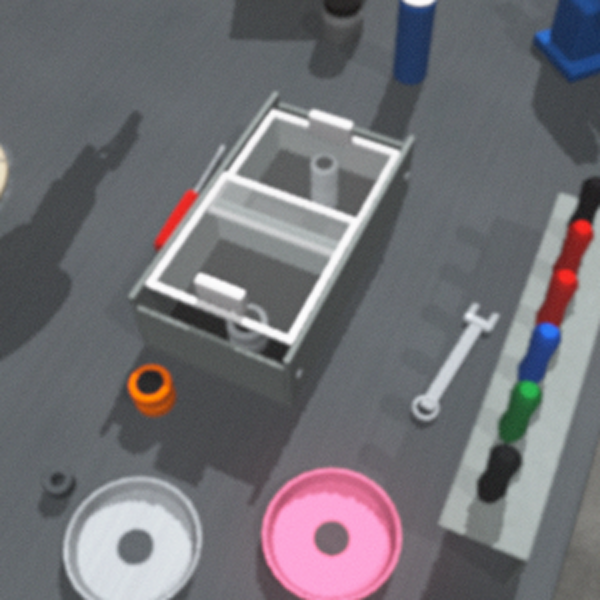

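The deep socket (slim ring with a visible body, crop px (213,319) in the top view) is in the left compartment. The short one is at (481,315) on the right, so the left door (grip at (161,327)) has to open toward −y. The steel dish is at the right edge, and the pink dish is the decoy.

Run:
```python
from h import *
T=capture("top");S=capture("scene")
def t(u,v,z): return ray(T,90+(u+.5)/2.5-.5,90+(v+.5)/2.5-.5,z)
def s(u,v,z): return ray(S,100+(u+.5)/2-.5,40+(v+.5)/2-.5,z)
A=[t(*p,107) for p in((130,211),(553,215),(552,450),(122,441))]
print("case top corners",np.round(A,1).tolist(),"mean",np.mean(A,0).round(1))
B=[s(*p,107) for p in((276,94),(413,138),(290,360),(134,295))]
print("scene corners",np.round(B,1).tolist(),"mean",np.mean(B,0).round(1))
print("Lgrip",t(161,327,131).round(1),s(331,120,131).round(1)); print("Rgrip",t(509,330,140).round(1))
print("deep",t(213,319,86).round(1),s(324,161,86).round(1)); print("short",t(481,315,48).round(1))
for n,c in(("S",S),("T",T)):
  for q in("left_door_grip","right_door_grip","deep_socket_center","short_socket_center","dish"):
    for r in trace(c,q)[:3]:
      m=r["mask"].astype(np.uint8);ys,xs=np.nonzero(m)
      col=c["frame"][m>0].mean(0).round()
      print(n,q,round(r["score"],2),len(xs),xs.mean().round(1),ys.mean().round(1),xs.min(),xs.max(),ys.min(),ys.max(),col)
      if q=="dish" and len(xs)>100:
        h=max(cv2.findContours(m,0,1)[0],key=len)[:,0]; P=np.array([ray(c,*p,22)[:2] for p in h.astype(float)]);(x,y),rad=cv2.minEnclosingCircle(P.astype(np.float32));print("  dish rim",x,y,rad)
print("dish scene rim",s(63,545,22).round(1),s(202,545,22).round(1),"floor magnet",s(135,546,5).round(1))
```

```text
case top corners [[634.5, 260.5, 107.0], [626.3, -107.4, 107.0], [426.4, -103.1, 107.0], [435.1, 265.6, 107.0]] mean [530.6  78.9 107. ]
scene corners [[438.9, 261.2, 107.0], [637.7, 257.2, 107.0], [629.4, -105.6, 107.0], [430.8, -100.3, 107.0]] mean [534.2  78.1 107. ]
Lgrip [532.7 225.3 131. ] [536.6 222.2 131. ]
Rgrip [527.9 -66.7 140. ]
deep [540.4 190.4  86. ] [540.1 191.9  86. ]
short [543.  -45.5  48. ]
S left_door_grip 0.98 2847 258.2 120.6 215 298 95 150 [147. 146. 144.]
S right_door_grip 0.65 5291 226.8 167.7 173 279 125 211 [157. 157. 155.]
S right_door_grip 0.43 3625 165.7 312.0 132 199 278 345 [197. 192. 187.]
S short_socket_center 0.83 457 175.6 234.5 164 187 222 247 [ 26.  78. 157.]
S short_socket_center 0.59 176 222.8 208.5 214 232 201 215 [112. 109. 106.]
S dish 0.81 3731 265.8 307.8 230 301 275 341 [184. 143. 233.]
  dish rim 735.7609252929688 -237.32791137695312 75.8016357421875
S dish 0.78 3598 165.8 312.0 132 199 278 345 [197. 192. 187.]
  dish rim 545.6636352539062 -332.7529602050781 73.92579650878906
T left_door_grip 0.6 5191 180.9 221.1 150 212 178 265 [128. 128. 129.]
T right_door_grip 0.76 7833 255.1 222.0 209 300 178 266 [144. 144. 145.]
T short_socket_center 0.96 402 334.1 244.8 323 346 234 255 [ 64.  98. 142.]
T dish 0.81 2988 361.4 133.7 331 392 104 164 [181. 159. 215.]
  dish rim 735.7455444335938 -236.17962646484375 74.96058654785156
T dish 0.78 3031 404.2 213.7 374 434 183 245 [189. 187. 185.]
  dish rim 545.0210571289062 -331.8301086425781 74.00569915771484
dish scene rim [ 479.6 -366.9   22. ] [ 615.5 -304.9   22. ] floor magnet [ 545.3 -332.4    5. ]
```

Call:
{"method": "arm_command", "body": {
  "steps": [0.744, -0.55, 0, 0.336, 60, 0.744, -0.55, 0, 0.336, 60, 0.744, -0.55, 0, 0.336, 60, 0.744, -0.55, 0, 0.336, 60, 0.744, -0.55, 0, 0.336, 60],
  "grip_force": 30
}}

```text
time_s: 1.92
eef_pos: [350.2, 360.5, 231.4]
ee_rot: [0.0, 0.084, 0.996, 0.0]
force: [-1.3, 0.1, -0.7]
grip_width: 0.6
```

Call:
{"method": "arm_command", "body": {
  "steps": [0.744, -0.55, 0, 0.336, 60, 0.744, -0.55, 0, 0.336, 60, 0.744, -0.55, 0, 0.336, 60, 0.744, -0.55, 0, 0.336, 60, 0.744, -0.55, 0, 0.336, 60]
}}

```text
time_s: 2.55
eef_pos: [536.2, 223.0, 231.3]
ee_rot: [0.0, 0.011, 1.0, 0.0]
force: [0.5, -0.2, -0.0]
grip_width: 0.599
```

Call:
{"method": "arm_command", "body": {
  "steps": [0, 0, 0, 0, 60, 0, 0, 0, 0, 60]
}}

```text
time_s: 2.8
eef_pos: [534.6, 224.3, 231.2]
ee_rot: [-0.0, 0.011, 1.0, 0.0]
force: [-0.1, 0.5, -0.7]
grip_width: 0.598
```

Call:
{"method": "arm_command", "body": {
  "steps": [0, 0, -0.8, 0, 60, 0, 0, -0.8, 0, 60, 0, 0, -0.4, 0, 60, 0, 0, -0.38, 0, 60, 0, 0, 0, 0, 60]
}}

```text
time_s: 3.42
eef_pos: [533.7, 224.8, 111.6]
ee_rot: [-0.001, 0.011, 1.0, -0.0]
force: [0.3, 0.4, 0.3]
grip_width: 0.601
```

Call:
{"method": "arm_command", "body": {
  "steps": [0, 0, 0, 0, 0, 0, 0, 0, 0, 0, 0, 0, 0, 0, 0, 0, 0, 0, 0, 0]
}}

```text
time_s: 3.92
eef_pos: [535.4, 224.4, 113.4]
ee_rot: [0.001, 0.011, 1.0, 0.0]
force: [-1.6, 1.3, 4.9]
grip_width: 0.156
```

The opening is 13 mm, which matches the bar, so it's gripped. Next I slide the door open.

Call:
{"method": "arm_command", "body": {
  "steps": [-0.005, -0.2, 0, 0, 0, -0.01, -0.4, 0, 0, 0, -0.01, -0.4, 0, 0, 0, -0.01, -0.4, 0, 0, 0, -0.005, -0.3, 0, 0, 0]
}}

```text
time_s: 4.55
eef_pos: [533.3, 138.7, 113.4]
ee_rot: [0.001, 0.011, 1.0, 0.0]
force: [-2.0, 2.5, 6.5]
grip_width: 0.157
```

Call:
{"method": "arm_command", "body": {
  "steps": [-0.003, -0.14, 0, 0, 0, -0.003, -0.14, 0, 0, 0, 0, -0.06, 0, 0, 0, 0, 0, 0, 0, 0]
}}

```text
time_s: 5.05
eef_pos: [533.0, 124.0, 113.4]
ee_rot: [0.001, 0.011, 1.0, 0.002]
force: [-1.2, 12.3, 5.7]
grip_width: 0.158
```

Force of 12 N along y and y=124 mean the door is against its stop. Next: release, lift, and look.

Call:
{"method": "arm_command", "body": {
  "steps": [0, 0.04, 0, 0, 50, 0, 0, 0, 0, 60, 0, 0, 0, 0, 60, 0, 0, 0.4, 0, 60, 0, 0, 0.8, 0, 60]
}}

```text
time_s: 5.68
eef_pos: [532.0, 123.7, 171.8]
ee_rot: [-0.002, 0.011, 1.0, -0.0]
force: [0.3, 0.1, -0.0]
grip_width: 0.601
```

Call:
{"method": "arm_command", "body": {
  "steps": [0, 0.26, 0.6, -1, 60, 0, 0.26, 0, -1, 60, 0.05, 0.26, 0, -1, 60, 0.05, 0.26, 0, -1, 60, 0.05, 0.26, 0, -1, 60]
}}

```text
time_s: 6.3
eef_pos: [540.4, 189.2, 202.2]
ee_rot: [-0.0, 0.229, 0.973, -0.0]
force: [0.8, -0.7, 0.3]
grip_width: 0.597
```

Call:
{"method": "arm_command", "body": {
  "steps": [0, 0, 0, -1, 60, 0, 0, 0, -1, 60, 0, 0, 0, -1, 60, 0, 0, 0, -1, 60, 0, 0, 0, -1, 60]
}}

```text
time_s: 6.92
eef_pos: [540.3, 188.8, 202.2]
ee_rot: [-0.0, 0.434, 0.901, -0.0]
force: [-0.2, -0.1, -0.4]
grip_width: 0.599
```

Call:
{"method": "arm_command", "body": {
  "steps": [0, 0, 0, -1, 60, 0, 0, 0, -1, 60, 0, 0, 0, -1, 60, 0, 0, 0, -1, 60, 0, 0, 0, -1, 60]
}}

```text
time_s: 7.55
eef_pos: [540.3, 188.8, 202.2]
ee_rot: [-0.0, 0.619, 0.785, -0.0]
force: [-0.5, 0.3, 0.0]
grip_width: 0.602
```

Call:
{"method": "arm_command", "body": {
  "steps": [0, 0, 0, -1, 60, 0, 0, 0, -1, 60, 0, 0, 0, -1, 60, 0, 0, 0, 0, 60]
}}

```text
time_s: 8.05
eef_pos: [540.3, 188.8, 202.2]
ee_rot: [-0.0, 0.715, 0.699, -0.0]
force: [0.4, 0.3, 0.2]
grip_width: 0.603
```

Run:
```python
from h import *
s=sense();print(s["eef_pos"],s["ee_rot"],s["joints"])
S=capture("scene");T=capture("top")
a=cv2.resize(S["frame"][40:240,150:350],None,fx=2,fy=2,interpolation=2);b=cv2.resize(T["frame"][150:290,130:330],None,fx=2,fy=2,interpolation=2)
o=np.zeros((400,800,3),np.uint8);o[:,:400]=a;o[:280,400:]=b;cv2.imwrite("pics/v1.png",o)
for c in(S,T):
  for r in search_frame(c,"deep_socket_center")[:2]: print(r["score"],r["point"])
  for p in((540,191,86),(533,124,131),(534,-66,140)): print(proj(c,p).round(1))
```

```text
[540.29266988 188.8287008  202.20588938] [-4.53843657e-06  7.14858303e-01  6.99269329e-01 -1.15109211e-04] [ 1.31656836e-01  4.39518671e-01  1.39422178e+00 -1.35367067e-04
  1.30804193e+00  1.53738594e-01]
0.58 [546.5, 182.9, 83.7]
[261.6 120.5]
[248.  125.6]
[212.3 182.6]
0.57 [537.2, 180.7, 84.3]
0.25 [530.0, 13.1, 106.7]
[174.6 217.5]
[201.6 220.1]
[292.9 218.7]
```

View pics/v1.png

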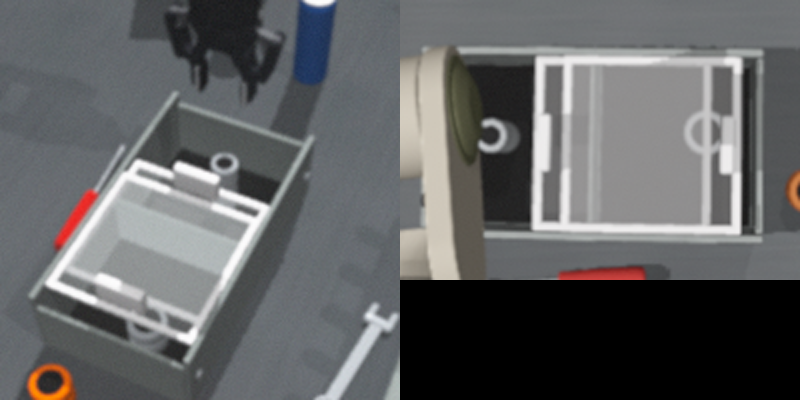

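Left door fully open, right door unchanged. The deep socket's ring is at scene px (262,121.7) and top px (175,217), within about 1 px of the projection of (540,190.5). I'll descend on it.

Call:
{"method": "arm_command", "body": {
  "steps": [0, 0.03, -0.8, 0, 65, 0, 0, -0.8, 0, 65, 0, 0, -0.6, 0, 65, 0, 0, -0.5, 0, 65, 0, 0, -0.34, 0, 65]
}}

```text
time_s: 8.88
eef_pos: [540.0, 190.5, 49.2]
ee_rot: [-0.0, 0.715, 0.699, -0.0]
force: [-0.0, 0.4, -0.7]
grip_width: 0.648
```

Call:
{"method": "arm_command", "body": {
  "steps": [0, 0, 0, 0, 65, 0, 0, 0, 0, 0, 0, 0, 0, 0, 0, 0, 0, 0, 0, 0, 0, 0, 0, 0, 0],
  "grip_force": 40
}}

```text
time_s: 9.5
eef_pos: [540.8, 190.7, 51.5]
ee_rot: [0.001, 0.715, 0.699, 0.001]
force: [-2.4, 0.8, 6.3]
grip_width: 0.409
```

Call:
{"method": "arm_command", "body": {
  "steps": [0, 0, 0, 0, 0, 0, 0, 0.1, 0, 0, 0, 0, 0.3, 0, 0, 0, 0, 0.3, 0, 0, 0, 0, 0.3, 0, 0]
}}

```text
time_s: 10.12
eef_pos: [540.4, 190.6, 101.7]
ee_rot: [0.0, 0.715, 0.699, 0.0]
force: [-0.3, 1.3, -3.5]
grip_width: 0.407
```

Call:
{"method": "arm_command", "body": {
  "steps": [0, 0, 0.6, 0, 0, 0, 0, 0.8, 0, 0, 0, 0, 0.6, 0, 0, 0, -0.3, 0.2, 0, 0, 0, -0.6, 0, 0, 0]
}}

```text
time_s: 10.75
eef_pos: [540.1, 144.8, 210.5]
ee_rot: [0.0, 0.715, 0.7, 0.0]
force: [0.3, 0.1, -4.4]
grip_width: 0.405
```

Call:
{"method": "arm_command", "body": {
  "steps": [0, -0.75, 0, 0, 0, 0, -0.75, 0, 0, 0, 0, -0.75, 0, 0, 0, 0, -0.75, 0, 0, 0, 0, -0.75, 0, 0, 0]
}}

```text
time_s: 11.38
eef_pos: [539.4, -43.9, 209.5]
ee_rot: [-0.001, 0.715, 0.699, -0.001]
force: [0.8, -0.7, -3.9]
grip_width: 0.411
```

Call:
{"method": "arm_command", "body": {
  "steps": [0.02, -0.75, 0, 0, 0, 0.02, -0.75, 0, 0, 0, 0.02, -0.75, 0, 0, 0, 0.02, -0.75, 0, 0, 0, 0.02, -0.75, 0, 0, 0]
}}

```text
time_s: 12.0
eef_pos: [544.2, -231.3, 209.4]
ee_rot: [-0.001, 0.715, 0.699, -0.0]
force: [1.2, 0.4, -3.1]
grip_width: 0.407
```

Call:
{"method": "arm_command", "body": {
  "steps": [0, -0.75, 0, 0, 0, 0, -0.75, 0, 0, 0, 0, -0.4, 0, 0, 0, 0, -0.15, 0, 0, 0, 0, 0, 0, 0, 0]
}}

```text
time_s: 12.62
eef_pos: [545.2, -331.5, 210.1]
ee_rot: [-0.0, 0.715, 0.699, 0.0]
force: [0.1, 1.1, -3.7]
grip_width: 0.407
```

Run:
```python
from h import *
s=sense();print(s["eef_pos"],s["force"],s["grip_width"])
S=capture("scene");T=capture("top")
a=cv2.resize(S["frame"][150:350,80:280],None,fx=2,fy=2,interpolation=2);b=cv2.resize(T["frame"][120:320,290:490],None,fx=2,fy=2,interpolation=2)
cv2.imwrite("pics/v2.png",np.hstack([a,b]))
```

```text
[ 545.21034505 -331.475338    210.07076623] [ 0.05202628  1.14091804 -3.66448121] 0.40748182283064904
```

View pics/v2.png

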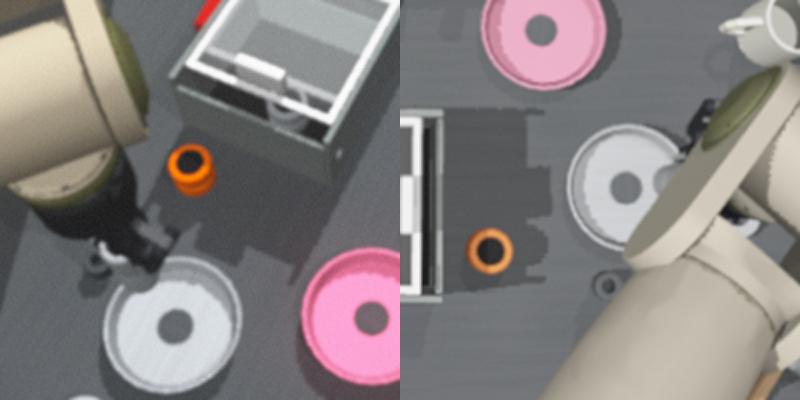

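The socket is held above the dish (scene crop px (115,250), offset by its height) and the dish is clear. I'll lower it, slowly at the end.

Call:
{"method": "arm_command", "body": {
  "steps": [0, 0, -0.7, 0, 0, 0, 0, -0.8, 0, 0, 0, 0, -0.7, 0, 0, 0, 0, -0.5, 0, 0, 0, 0, -0.2, 0, 0]
}}

```text
time_s: 13.35
eef_pos: [545.1, -330.7, 64.2]
ee_rot: [-0.001, 0.715, 0.699, -0.0]
force: [0.0, -0.3, -2.9]
grip_width: 0.407
```

Call:
{"method": "arm_command", "body": {
  "steps": [0, 0, -0.1, 0, 0, 0, 0, -0.06, 0, 0, 0, 0, -0.04, 0, 0, 0, 0, -0.04, 0, 0, 0, 0, 0, 0, 0]
}}

```text
time_s: 13.98
eef_pos: [545.3, -332.0, 53.3]
ee_rot: [0.0, 0.715, 0.699, 0.0]
force: [0.3, -0.2, -2.9]
grip_width: 0.409
```

Call:
{"method": "arm_command", "body": {
  "steps": [0, 0, -0.02, 0, 0, 0, 0, -0.02, 0, 0, 0, 0, 0, 0, 0]
}}

```text
time_s: 14.35
eef_pos: [545.2, -331.9, 51.2]
ee_rot: [-0.0, 0.715, 0.699, -0.0]
force: [0.7, -0.1, -3.7]
grip_width: 0.406
```

Call:
{"method": "arm_command", "body": {
  "steps": [0, 0, -0.02, 0, 0, 0, 0, -0.01, 0, 0, 0, 0, 0, 0, 0]
}}

```text
time_s: 14.72
eef_pos: [545.4, -332.1, 50.5]
ee_rot: [0.0, 0.715, 0.699, -0.0]
force: [-2.8, 2.1, 5.6]
grip_width: 0.407
```

The force reversed to +5.6 N, so the socket is touching the dish floor. Release and retreat upward.

Call:
{"method": "arm_command", "body": {
  "steps": [0, 0, 0, 0, 50, 0, 0, 0, 0, 65, 0, 0, 0, 0, 75, 0, 0, 0.2, 0, 75, 0, 0, 0.5, 0, 75]
}}

```text
time_s: 15.35
eef_pos: [544.9, -331.6, 84.8]
ee_rot: [-0.001, 0.715, 0.699, -0.0]
force: [0.1, -1.6, -0.0]
grip_width: 0.751
```

Call:
{"method": "arm_command", "body": {
  "steps": [0, 0, 0.8, 0, 75, 0, 0, 0.9, 0, 75, 0, 0, 0.5, 0, 75, -0.7, 0.7, 0, 0, 75, -0.7, 0.7, 0, 0, 75]
}}

```text
time_s: 15.98
eef_pos: [474.4, -261.2, 195.4]
ee_rot: [0.001, 0.715, 0.699, 0.0]
force: [1.0, -0.8, 0.2]
grip_width: 0.746
```

Call:
{"method": "arm_command", "body": {
  "steps": [-0.7, 0.7, 0, 0, 75, -0.7, 0.7, 0, 0, 75, -0.5, 0.5, 0, 0, 75, 0, 0, 0, 0, 75]
}}

```text
time_s: 16.48
eef_pos: [379.5, -165.9, 195.8]
ee_rot: [0.001, 0.715, 0.699, 0.0]
force: [0.5, -1.4, 0.6]
grip_width: 0.749
```

Run:
```python
from h import *
s=sense();print(s["eef_pos"],s["force"],s["grip_width"])
S=capture("scene");T=capture("top")
a=cv2.resize(S["frame"][100:350,80:330],(400,400),interpolation=2);b=cv2.resize(T["frame"][120:320,290:490],None,fx=2,fy=2,interpolation=2)
cv2.imwrite("pics/v3.png",np.hstack([a,b]))
P=[545.3,-332,85]
u=proj(S,P);v=proj(T,P);print("expected crop px",(u-[80,100])*1.6,(v-[290,120])*2+[400,0])
```

```text
[ 379.47065559 -165.86627644  195.80018319] [ 0.52336977 -1.40014381  0.56290958] 0.7485847758712768
expected crop px [127.22561321 321.44653626] [645.11790361 184.76342197]
```

View pics/v3.png

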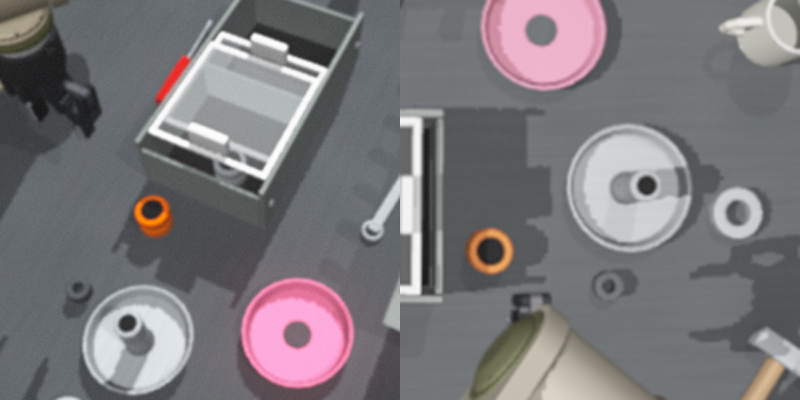

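The socket's top shows at (127,322) and (646,185), matching the upright, centred prediction to about 1 px. Doors and short socket look right and the arm is clear, so I'm handing in.

```bash
python3 -c "
from rig import *
print(finish_job())"
```

```text
the job is handed in; nothing more can be done
None
```

The deep socket now stands upright in the steel dish, released, and I handed the job in at about 16.5 s of the 58 s allowed. It was in the left compartment, so I gripped the left door's bar and slid that door to its stop. I then lifted the socket out and lowered it until the contact force reversed, before letting go.

- **Door:** the bar ended at y = 124 mm with 12 N of resistance at the stop, and the picture shows the door fully open.
- **Socket in the dish:** the top of the socket matches the position expected for standing upright at the dish centre to about 1 px in both cameras.
- **Left alone:** the right door (about 20 mm ajar from the start) and the short socket look unmoved. I judged that from the pictures and did not measure it.
- **Arm:** it is clear, with no contact force beyond sensor noise.

The networks disagreed with the pictures in places: they first took the orange ring for the short socket, and ranked the pink dish first. They also gave the door frames when asked for the grips. I used my own pixel measurements instead, and the two cameras agreed to about 4 mm.

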